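# Make the belt sander's supply safe: warning sign up, fuse out and in hand

### The arm

A 6-joint arm with a two-finger parallel gripper is mounted at the origin on a cart in front of the work surface, level with it; the furniture and walls round the work are solid. World frame = base frame: x ahead of the robot, y to its left, z up, the work surface at z = 0. Lengths are in mm, angles in rad, forces in N, time in s.
With the tool pointing down it reaches from about 250 to 775 mm from the base axis. Payload 4 kg.
Tool frame: the origin (TCP) lies at the very end of the fingers, on their centre line; the grasp point (between the pads) lies 19 mm behind it; z points along the fingers, y is the line along which they close (so a half turn about z gives the same grasp; the last joint's range is limited). The gripper opens to 94 mm and grips with 3 to 60 N. Pads are 16 mm wide; open, the fingers measure 119 mm over their backs; the gripper's body (75 mm by 177 mm) begins 78 mm behind the grasp point.
Start: joints at [1.12, 0.087, 1.371, -0, 1.684, -0.103], TCP at [187.467, 517.084, 205.506] pointing down, gripper open.
Joint ranges: [-3.1, 3.1], [-0.76, 2.03], [0.27, 2.55], [-1.08, 4.22], [0.17, 2.65], [-2.57, 2.57]. Speed limits (rad/s): [2.79, 2.79, 3.14, 3.14, 3.14, 3.14].

### API

Orientations are given as a unit quaternion [w, x, y, z].
In Python, from cell import robot gives the robot as it stands. The module is installed in compiled form; this text tells all that it offers.
- The arm moves only by the shell command python3 -m inch 'ROWS' [OPENING] [FORCE]. ROWS is JSON, a list of rows, each a list of 6 numbers: the shift along the tool's x, y, z in mm, then the turn, a rotation vector about the tool's x, y, z in degrees. A call has 1 to 10 rows; each row shifts and turns the commanded pose from where the row before left it, along the tool's axes as they then stand; what a row does not reach is not made up. A row lasts 1/12 s, in which the tool goes at most 41.7 mm and 7.16 degrees, less where a joint would pass 70% of its speed; a pose out of reach is approached as far as the arm can. A call is refused whole if a number of a shift passes 41.7 or a number of a turn 7.16, either way. A call with a gripper value outside its range is refused whole. OPENING is the finger opening in mm, from 0 to 94, set as the call begins (- or left out, the last holds). The fingers move at their own pace and stop on an object; FORCE is the grip in N (left out, the last holds). Time passes only in rows, so rows that do not move let the fingers close. It gives the time, the measured TCP pose, the force, the opening and the grip force at its end, in the units of the state.
- robot.observe(): the state, without advancing time (a new reading comes with each control period).
- robot.get_image(name): name is "scene" or "top"; returns a dict with "img" (400x640x3 uint8, red, green, blue), "fx", "fy", "cx", "cy" (pixels), "T" (4x4, takes a point from camera to world coordinates). Camera axes: x right, y up, looking along -z (the intrinsics and any distortion apply to the point x, -y, -z); pixel columns grow to the right and rows downward; lengths in mm; the calibration is good to about 2 mm. A picture is of the moment at which its call begins. There is no depth.
- robot.close_job(): hands the job in; it is judged then, once.
Trained networks look in a picture, given as the dict that the camera call returned (one of the last four; its "shot" number tells which), for a name from the list of things; names that differ only in an ending like _2 or _b are one class to them, and where a whole thing is asked for, a point or a joint stands for the part that bears it (a point fixed in the world has none). Each returns a list of dicts, best first, with "conf" (0 to 1); they miss things now and then, are a little off and sometimes report something else, mostly with a low value. They report only what shows in the picture. A call takes as long as a camera call.
- robot.find_in(query, picture): "location" ([x, y, z] in mm, in world coordinates, good to about 4 mm: the middle of the surface that is visible of it).
- robot.place_of(query, picture): "location" ([x, y, z] in mm, in world coordinates, good to about 4 mm: a listed point, or the origin of a listed thing).
The state is a dict: "time": time; "joints": joint angles; "qd": joint speeds; "joint_torque": joint torques, N m; "eef_pos": TCP position; "tcp_rot": TCP orientation; "contact_force": force on the tool from outside, world axes, zero at the start; "moment": the same for the moment, N m; "opening": finger opening in mm; "grasp_force": force on a finger pad.
Only numpy, scipy, OpenCV 4.12 (cv2) and the standard library are available. Lean on these libraries where they do the work, as an engineer would, in place of code of your own. Each camera call takes 0.05 s, during which the arm holds its last target. There are 200 camera calls.

### The job

Make the belt sander's supply safe before its bearing is changed: first hang the yellow folding warning sign by its handle on the fuse box's hook and let go of it. Then pinch in both side catches of the blue-capped fuse carrier, draw it straight up out of the fuse box, and finish while holding it motionless and upright by the pinched catches, well clear above the box, so that nobody can put it back. The sign stays hanging, the white-capped carrier stays in its place, and the glasses, wooden block and blue screwdriver stay where they are.

Things in the scene. Friction and masses are not known exactly. Their poses are not given: they have to be found in the camera images.
- fusebox: Grey steel fuse box fixed on the bench, 200 (x) x 270 (y) x 40 mm high, hook at its back right. Origin: centre of its underside, on the bench; x points from its front (robot's side) to its back, z up. Two black fuse bases, 56 (x) x 76 (y) mm, tops 74 mm above the bench, stand at (-36, 60) and (36, 60) mm, a carrier in each. A fixed red switch, top 66 mm above the bench, is at (-62, -80) mm.
- hook_seat (a point): Where the sign shall hang: top of the hook's arm at its middle, 203.5 mm above the bench, at (42, -85) mm of the fuse box, axes as its. The arm, a level round orange-coated bar, 7 mm thick, runs from its post (50 mm behind this point; 20 mm wide, top 208 mm above the bench) forward along the box's -x; nothing above it. Pass a handle opening over the tip along the box's +x, then lower it.
- hook_tip (a point): Top of the hook's upturned tip: the arm's free front end, 42 mm in front of hook_seat and 10 mm higher.
- notice: Yellow folding warning sign with black triangles, one stiff piece, standing like a small A: 84 mm wide (its y), feet 58 mm apart (x), 135 mm high, 0.13 to 0.21 kg. Origin: centre of its underside, z up; front and back alike. Leaves up to 88 mm; above them the handle, 44 mm wide (y), 11 mm thick (x), to be gripped across its 44 mm (fingers closing along y) at 100 to 135 mm height.
- notice_eye (a point): On the sign, centre of the upper edge of the handle opening (underside of the top bar), 121 mm above the sign's origin, axes as the sign's; it comes to lie on the hook's arm. The opening goes through along x, 26 mm wide (y), from 90 to 121 mm above the origin.
- carrier_blue: The sander's fuse carrier, grey with blue cap, 0.13 to 0.21 kg, in either base, turned as the fuse box. Origin: centre of its underside, 40 mm above the bench when seated; z up, y from catch to catch. 68 mm high; the lowest 34 mm sit in the base with 1 mm play. Body 34 (x) x 41 (y), cap 40 x 38 mm. Catches hook 3 mm under the base's lip; with both pushed in 4.5 mm it lifts freely.
- carrier_white: The other circuit's fuse carrier, the same but with a white cap, in the other base; leave it seated.
- carrier_blue_left (a joint): How far the catch on the blue carrier's +y side is pushed in, m: 0 out, 0.007 fully in. Its spring needs 3 N to start and 8 N fully in.
- carrier_blue_right (a joint): The same for the catch on its -y side.
- carrier_blue_left_pad (a point): Centre of the outer face of the blue carrier's +y thumb pad: black, 16 mm wide (x), from 37 to 60 mm above the carrier's origin, centre 48.5 mm above it. The pads are 54 mm apart over their outer faces, 40 mm when fully pinched.
- carrier_blue_right_pad (a point): The same on its -y side.
- glasses: Clear safety glasses with folded arms, 41 x 139 x 45 mm, lying on the bench; leave them alone. Origin at the centre of the underside.
- wood_block: A wooden block, 62 x 105 x 30 mm, lying on the bench; leave it alone. Origin at the centre of its underside.
- screwdriver: A screwdriver with a blue handle, 27 x 210 x 29 mm, lying on the bench; leave it alone. Origin at the centre of the underside.

How it is judged (in metres and radians):
On the way, in this order (a step that is already met when the one before it is completed fails the run):
1. the warning sign hangs by its handle on the hook, let go (x of notice_eye in the frame of hook_seat between -0.036 and 0.04 m and y of notice_eye in the frame of hook_seat between -0.012 and 0.012 m and z of notice_eye in the frame of hook_seat between -0.008 and 0.008 m and angle between notice's own z axis and vertical below 0.4 rad and contact force between notice and fusebox above 0.5 N and contact force between notice and the fingers below 0.05 N and linear speed of notice below 0.05 m/s), for 0.3 s.
2. both catches of the blue-capped carrier are pinched in while it still sits in its base (value of joint each of carrier_blue_left, carrier_blue_right above 0.003 m and z of carrier_blue in the frame of fusebox below 0.046 m and contact force between carrier_blue and the fingers above 2 N), for 0.1 s.
At the end, for the whole second after the job is handed in: Sign at rest on the hook by its handle (12 mm sideways, 8 mm in height, tilt < 0.4 rad), untouched. Fingers hold the blue carrier still, both catches in > 3 mm, underside > 100 mm above the bench, within 0.25 m of the box centre, tilt < 0.4 rad, touching neither box nor sign. White one within 6 mm (all of step 1 and value of joint each of carrier_blue_left, carrier_blue_right above 0.003 m and z of carrier_blue in the frame of fusebox above 0.1 m and angle between carrier_blue's own z axis and vertical below 0.4 rad and linear speed of carrier_blue below 0.03 m/s and contact force between carrier_blue and the fingers above 2 N and contact force between carrier_blue and fusebox below 0.05 N and contact force between carrier_blue and notice below 0.05 N and horizontal distance between carrier_blue and fusebox below 0.25 m and distance of carrier_white from where it was at the start of the episode below 0.006 m); the arm keeps its last pose, push and grip.
It fails at once if the white-capped carrier is pulled or its place disturbed (moved 6 mm) (distance of carrier_white from where it was at the start of the episode above 0.006 m).
It fails at once if the glasses, wooden block or screwdriver are shifted by more than 25 mm (distance of any of glasses, wood_block, screwdriver from where it was at the start of the episode above 0.025 m).
It also fails if it takes over 51 s, if anything falls off the work surface, if the arm or the gripper's body presses on something with over 40 N, if the wrist force passes 120 N, or if a joint passes its speed limit or range.

## Working session

There is one attempt and no reset: what is moved stays moved. The work goes in short steps, Python scripts to look and compute and a shell command to move; the robot and the scene stay as the last step left them, time stands still between calls to the robot, and variables do not carry over. Pictures are saved under pics/ and viewed, at most 10 in all, crops included, and the job is handed in when it is done.

```bash
mkdir -p pics; python3 - <<'E'
from cell import robot
import cv2,numpy as np
o=robot.observe();print(o['time'],o['eef_pos'],o['tcp_rot'],o['opening'],o['contact_force'])
for c in("scene","top"):
    p=robot.get_image(c);cv2.imwrite(f'pics/{c}0.png',p['img'][:,:,::-1])
    print(c,p['fx'],p['cx'],p['cy'],np.round(p['T'],3).tolist(),[k for k in p])
    for q in["fusebox","hook_seat","hook_tip","notice","notice_eye","carrier_blue","carrier_white","carrier_blue_left_pad","carrier_blue_right_pad","glasses","wood_block","screwdriver"]:
        r=robot.place_of(q,p);print(q,[(np.round(d['location']).tolist(),round(d['conf'],2),{k:v for k,v in d.items() if k not in('location','conf')}) for d in r[:2]])
E
```

```text
0.0 [187.22592511 516.59175195 204.33110728] [-2.92413129e-04  1.73028930e-01  9.84916156e-01 -1.03383826e-03] 93.88815784855035 [-0.40758941  0.02009464  0.39357632]
scene 480.57364551352083 323.704812693124 197.73449703424495 [[0.636, 0.437, -0.636, -275.673], [-0.772, 0.367, -0.519, -686.718], [0.007, 0.821, 0.571, 880.386], [0.0, 0.0, 0.0, 1.0]] ['img', 'fx', 'fy', 'cx', 'cy', 'T', 'shot']
fusebox [([532.0, -44.0, 86.0], 0.64, {}), ([574.0, -63.0, -1.0], 0.56, {})]
hook_seat [([638.0, -134.0, 205.0], 0.8, {})]
hook_tip [([594.0, -148.0, 216.0], 0.83, {}), ([440.0, 288.0, 119.0], 0.6, {})]
notice [([441.0, 292.0, -4.0], 0.94, {}), ([524.0, -16.0, 45.0], 0.7, {})]
notice_eye []
carrier_blue [([523.0, -16.0, 46.0], 0.88, {})]
carrier_white [([592.0, 7.0, 39.0], 0.85, {})]
carrier_blue_left_pad []
carrier_blue_right_pad []
glasses [([637.0, 260.0, 0.0], 0.73, {})]
wood_block [([591.0, 4.0, 40.0], 0.52, {})]
screwdriver [([613.0, -404.0, 3.0], 0.9, {}), ([443.0, 286.0, 122.0], 0.71, {})]
top 505.5449036339806 326.4470158174321 188.68457529068024 [[-0.393, 0.746, -0.538, -384.89], [-0.919, -0.31, 0.241, 433.498], [0.013, 0.59, 0.808, 1576.05], [0.0, 0.0, 0.0, 1.0]] ['img', 'fx', 'fy', 'cx', 'cy', 'T', 'shot']
fusebox [([443.0, 290.0, 121.0], 0.58, {}), ([575.0, -65.0, 0.0], 0.56, {})]
hook_seat [([638.0, -134.0, 203.0], 0.96, {})]
hook_tip [([597.0, -146.0, 214.0], 0.93, {})]
notice [([445.0, 290.0, -2.0], 0.67, {})]
notice_eye [([443.0, 293.0, 120.0], 0.7, {}), ([576.0, -65.0, -2.0], 0.23, {})]
carrier_blue [([520.0, -16.0, 38.0], 0.74, {}), ([602.0, -148.0, 215.0], 0.41, {})]
carrier_white [([593.0, 4.0, 39.0], 0.74, {}), ([445.0, 288.0, 122.0], 0.52, {})]
carrier_blue_left_pad [([514.0, 9.0, 89.0], 0.56, {})]
carrier_blue_right_pad []
glasses [([640.0, 261.0, 0.0], 0.56, {})]
wood_block [([511.0, -366.0, 1.0], 0.62, {})]
screwdriver [([608.0, -412.0, -2.0], 0.46, {})]
```

View pics/scene0.png

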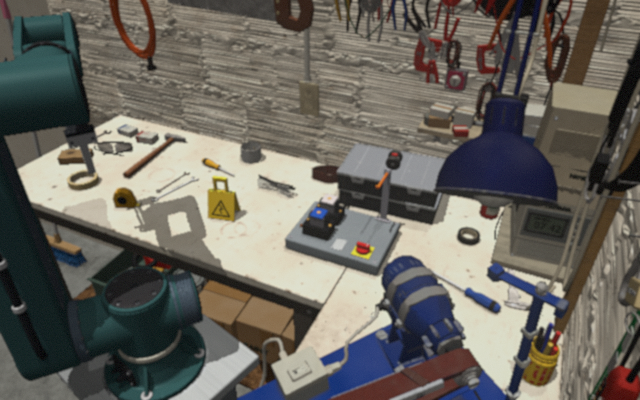

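View pics/top0.png

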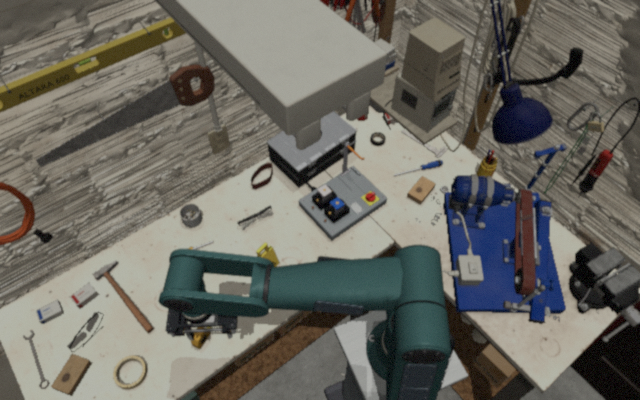

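Both pictures show the yellow sign at scene (223,200), the fuse box at (345,235) with the blue carrier in the front base and the white in the back one, and the hook at (385,170). In the top view the arm partly hides the sign at (267,252). Next I fit the sign's yaw and refine the positions.

```bash
cat > h.py <<'E'
from cell import robot
import cv2,numpy as np
from scipy.optimize import minimize
def proj(p,P):
    P=np.atleast_2d(P);T=p['T'];c=(P-T[:3,3])@T[:3,:3]
    return np.c_[p['cx']+p['fx']*c[:,0]/-c[:,2],p['cy']-p['fy']*c[:,1]/-c[:,2]]
def rot(a): return np.array([[np.cos(a),-np.sin(a),0],[np.sin(a),np.cos(a),0],[0,0,1]])
SIGN=[np.array([[x,y,z] for x,z in((-29,0),(29,0),(5.5,88),(-5.5,88)) for y in(-42,42)],float),
      np.array([[x,y,z] for x in(-5.5,5.5) for y in(-22,22) for z in(88,135)],float)]
def mask(p,parts,s=8,off=(0,0),shape=None):
    m=np.zeros(shape,np.uint8)
    for q in parts:
        u=(proj(p,q)-off)*s
        cv2.fillConvexPoly(m,cv2.convexHull(np.round(u).astype(np.int32)),255)
    return m
E
python3 - <<'E'
from h import *
acc={}
for i in range(3):
  for c in("scene","top"):
    p=robot.get_image(c)
    if c=="scene":S=p
    for q in["fusebox","hook_seat","hook_tip","notice","carrier_blue","carrier_white"]:
        for d in robot.place_of(q,p)[:2]:
            if d['conf']>.5: acc.setdefault(q,[]).append(np.round(d['location'],1).tolist())
for k,v in acc.items():print(k,v)
p=S;u0=proj(p,[[443,291,60]])[0].astype(int);r=35
x0,y0=u0-r;im=p['img'][y0:y0+2*r,x0:x0+2*r]
big=cv2.resize(im,None,fx=8,fy=8,interpolation=cv2.INTER_CUBIC)
hsv=cv2.cvtColor(big,cv2.COLOR_RGB2HSV);M=((hsv[...,0]>18)&(hsv[...,0]<34)&(hsv[...,1]>150)).astype(np.uint8)*255
M=cv2.morphologyEx(M,cv2.MORPH_CLOSE,np.ones((25,25)))
best=[]
for a in np.arange(-90,90,5):
    def f(v):
        m=mask(p,[q@rot(np.radians(v[2])).T+[v[0],v[1],0] for q in SIGN],8,(x0-.5+.5,y0),M.shape)
        return 1-(m&M).astype(bool).sum()/((m|M)>0).sum()
    r_=minimize(f,[443,291,a],method='Nelder-Mead',options=dict(initial_simplex=[[443,291,a],[449,291,a],[443,297,a],[443,291,a+4]],maxiter=60))
    best.append((r_.fun,*r_.x))
best.sort();print(np.round(best[:6],3))
v=best[0];m=mask(p,[q@rot(np.radians(v[3])).T+[v[1],v[2],0] for q in SIGN],8,(x0,y0),M.shape)
cs,_=cv2.findContours(m,0,1);A=np.ascontiguousarray(big[...,::-1]);cv2.drawContours(A,cs,-1,(255,0,255),1)
cs,_=cv2.findContours(M,0,1);cv2.drawContours(A,cs,-1,(0,255,0),1)
cv2.imwrite('pics/fit1.png',A)
E
```

```text
fusebox [[571.4, -65.3, 0.5], [576.1, -64.0, -0.7], [573.4, -65.0, -4.2], [638.0, 262.9, 1.5], [576.5, -65.6, -3.4], [572.8, -64.3, -1.0], [574.3, -66.3, -2.6]]
hook_seat [[638.9, -133.0, 204.4], [637.2, -132.1, 203.0], [636.5, -131.8, 205.8], [638.3, -133.8, 202.9], [636.8, -130.1, 204.4]]
hook_tip [[596.7, -145.6, 212.8], [598.3, -146.2, 217.2], [594.4, -148.6, 216.3], [598.8, -144.4, 217.1], [595.4, -146.7, 214.2], [597.9, -147.4, 215.8]]
notice [[440.2, 290.1, -5.9], [446.2, 289.0, -2.2], [442.2, 290.6, -4.4], [444.1, 286.7, -2.9], [440.9, 292.9, -2.0], [637.0, 262.2, 2.5], [444.9, 290.6, -2.8]]
carrier_blue [[519.7, -13.8, 45.6], [523.8, -16.1, 44.4], [524.0, -12.3, 36.4], [521.1, -14.4, 46.0], [523.2, -12.6, 39.7], [517.3, 11.2, 89.2]]
carrier_white [[443.6, 289.9, 119.5], [593.3, 6.0, 38.0], [593.2, 2.8, 41.7], [591.8, 5.4, 40.7], [612.2, -405.9, 1.9], [593.8, 2.3, 38.9], [590.3, 8.6, 41.8], [593.1, 4.5, 37.6]]
[[2.87000e-01 4.42963e+02 2.89522e+02 6.32200e+00]
 [2.88000e-01 4.43681e+02 2.89790e+02 6.33300e+00]
 [2.88000e-01 4.42953e+02 2.89134e+02 6.63000e+00]
 [2.88000e-01 4.43346e+02 2.89572e+02 6.83400e+00]
 [2.88000e-01 4.42301e+02 2.88353e+02 6.68300e+00]
 [2.88000e-01 4.43092e+02 2.89591e+02 5.63600e+00]]
```

View pics/fit1.png

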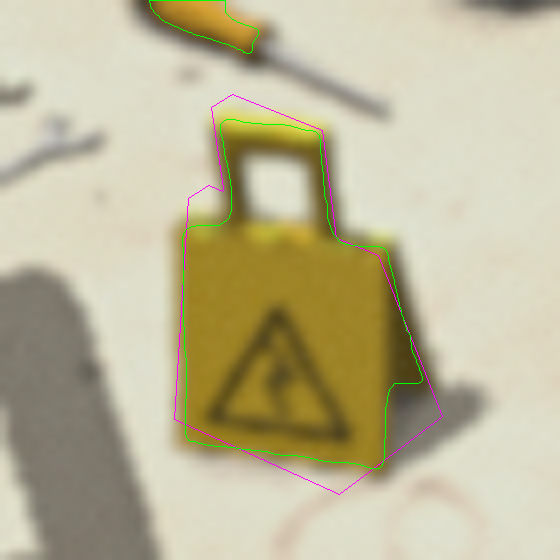

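The picture shows the sign with handle top at crop (220–325, 120–130) and front foot corners at (180,445) and (385,470). The mask missed the shaded side and picked up the screwdriver, so I fit to the visible corners instead.

```bash
python3 - <<'E'
from h import *
from scipy.optimize import least_squares
p=robot.get_image("scene");u0=proj(p,[[443,291,60]])[0].astype(int);off=u0-35
m=np.array([[-29,42,0],[-29,-42,0],[-5.5,42,88],[-5.5,-42,88],[29,-42,0],[-5.5,22,135],[-5.5,-22,135]],float)
px=np.array([[180,445],[385,470],[180,222],[385,240],[426,392],[216,128],[325,138]],float)
px=(px+.5)/8-.5+off
for a0 in(-40,-20,0,20):
    r=least_squares(lambda v:(proj(p,m@rot(v[2]).T+[v[0],v[1],0])-px).ravel(),[443,291,np.radians(a0)],x_scale=[10,10,.1],loss='soft_l1')
    print(np.round([r.x[0],r.x[1],np.degrees(r.x[2]),r.cost],2))
print(np.round(r.fun.reshape(-1,2),2))
# box fit from detections (front/mean values)
loc=np.array([[0,0],[42,-85],[0,-85],[-36,60],[36,60]]);w=np.array([[574,-65.],[637.7,-132.3],[596.8,-146.5],[522,-14.5],[592.5,4.5]])
A=w-w.mean(0);B=loc-loc.mean(0);th=np.arctan2((B[:,0]*A[:,1]-B[:,1]*A[:,0]).sum(),(A*B).sum())
R=rot(th)[:2,:2];t=w.mean(0)-R@loc.mean(0)
print(np.degrees(th),t,np.round(loc@R.T+t,1),'front',R@[42-70,-85]+t)
E
```

```text
[444.86 291.02  27.07   4.03]
[444.86 291.02  27.07   4.03]
[444.86 291.02  27.07   4.03]
[444.86 291.02  27.07   4.03]
[[-0.13  0.29]
 [ 0.5   0.95]
 [-0.78 -0.26]
 [ 0.43  1.07]
 [ 2.21 -0.48]
 [-0.96 -1.15]
 [-0.27 -0.56]]
15.903811901695514 [573.78129409 -63.4445641 ] [[ 573.8  -63.4]
 [ 637.5 -133.7]
 [ 597.1 -145.2]
 [ 522.7  -15.6]
 [ 592.     4.1]] front [ 570.14502008 -152.86367565]
```

```bash
cat >> h.py <<'E'
from scipy.spatial.transform import Rotation as Ro
def goto(P,phi):
    "tool-frame shift to P (mm) and remaining rotvec (deg) for tool-down, tool y at angle phi (deg)"
    o=robot.observe();q=np.array(o['tcp_rot']);C=Ro.from_quat(q[[1,2,3,0]]).as_matrix()
    a=np.radians(phi);y=np.array([np.cos(a),np.sin(a),0]);z=np.array([0,0,-1.]);D=np.c_[np.cross(y,z),y,z]
    print('t',round(o['time'],2),'pos',np.round(o['eef_pos'],1),'f',np.round(o['contact_force'],1),'open',round(o['opening'],1),'grip',np.round(o['grasp_force'],1))
    print('turn',np.round(np.degrees(Ro.from_matrix(C.T@D).as_rotvec()),2),'shift now',np.round(C.T@(np.array(P)-o['eef_pos']),1),'shift after turn',np.round(D.T@(np.array(P)-o['eef_pos']),1))
E
python3 -m inch '[[0,0,0,0,0,-6.7],[0,0,0,0,0,-6.7],[0,0,0,0,0,-6.7],[0,0,0,0,0,-6.7],[0,0,0,0,0,-6.7],[0,0,0,0,0,-6.7],[0,0,0,0,0,-6.7]]' 94 20
python3 -c "
from h import *
goto([444.5,290.5,200],117)"
```

```text
time: 4.03
eef_pos: [187.4, 517.1, 205.5]
tcp_rot: [0.0, -0.236, 0.972, 0.0]
contact_force: [-0.1, 0.1, 0.8]
opening: 94.0
grasp_force: 0.0
t 4.03 pos [187.4 517.1 205.5] f [-0.1  0.1  0.8] open 94.0 grip 0.0
turn [0.01 0.   0.31] shift now [-124.5 -319.3    5.5] shift after turn [-126.2 -318.6    5.5]
```

```bash
python3 -m inch '[[-13.9,-35.5,0,0,0,0],[-13.9,-35.5,0,0,0,0],[-13.9,-35.5,0,0,0,0],[-13.9,-35.5,0,0,0,0],[-13.9,-35.5,0,0,0,0],[-13.9,-35.5,0,0,0,0],[-13.9,-35.5,0,0,0,0],[-13.9,-35.5,0,0,0,0],[-13.9,-35.5,0,0,0,0],[0,0,0,0,0,0]]' >/dev/null
python3 - <<'E'
from h import *
goto([444.5,290.5,100],117)
for c in("scene","top"):
    p=robot.get_image(c)
    for q in("notice","notice_eye"):print(c,q,[(np.round(d['location'],1),round(d['conf'],2)) for d in robot.place_of(q,p)[:1]])
    u=proj(p,[[444,290,100]])[0].astype(int);x,y=u
    im=p['img'][max(0,y-40):y+40,x-40:x+40,::-1];cv2.imwrite(f'pics/c_{c}.png',cv2.resize(im,None,fx=5,fy=5,interpolation=cv2.INTER_CUBIC)); print(u)
a,b=[cv2.imread(f'pics/c_{c}.png') for c in("scene","top")];h=min(len(a),len(b))
cv2.imwrite('pics/pair1.png',np.hstack([a[:h],b[:h]]))
E
```

```text
t 4.87 pos [448.2 284.4 205.1] f [-0.4  0.1 -0.3] open 94.1 grip 0.0
turn [-0.2   0.04 -0.47] shift now [  0.7   7.5 105. ] shift after turn [  0.5   7.1 105.1]
scene notice [(array([442.2, 292.2,  -5.2]), 0.79)]
scene notice_eye [(array([440.3, 287. , 120.9]), 0.81)]
[220 186]
top notice [(array([441.5, 287.1,  -3.7]), 0.79)]
top notice_eye [(array([440.9, 291.1, 121.9]), 0.93)]
[262 251]
```

View pics/pair1.png

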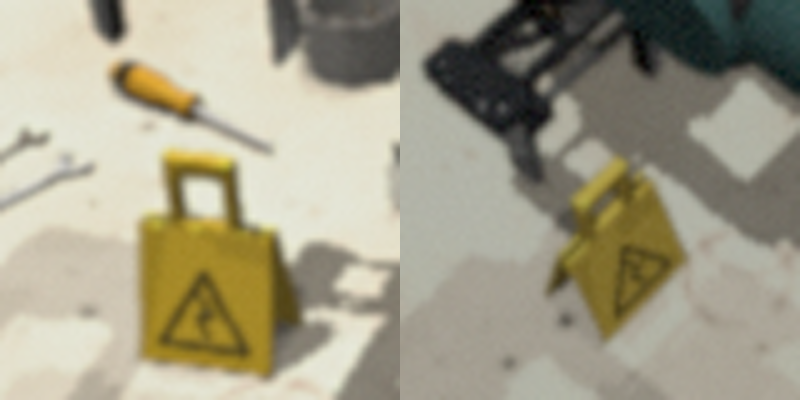

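The crops show the sign's face, handle and feet from both views, with the fingers above it. A joint fit follows.

```bash
python3 - <<'E'
from h import *
from scipy.optimize import least_squares
S=robot.get_image("scene");T=robot.get_image("top")
ms=np.array([[-29,42,0],[-29,-42,0],[-5.5,42,88],[-5.5,-42,88],[29,-42,0],[-5.5,22,135],[-5.5,-22,135]],float)
ps=(np.array([[140,360],[272,377],[140,215],[275,230],[300,320],[165,172],[238,180]])+.5)/5-.5+[180,146]
mt=np.array([[-29,42,0],[-29,-42,0],[-5.5,42,88],[-5.5,-42,88],[29,42,0]],float)
pt=(np.array([[207,338],[287,262],[168,250],[250,178],[152,292]])+.5)/5-.5+[222,211]
def f(v):
    k=lambda m:m@rot(v[2]).T+[v[0],v[1],0]
    return np.r_[proj(S,k(ms))-ps,proj(T,k(mt))-pt].ravel()
r=least_squares(f,[443,290,.4],x_scale=[10,10,.1],loss='soft_l1')
print(np.round([r.x[0],r.x[1],np.degrees(r.x[2])],1),np.round(f(r.x).reshape(-1,2),1).tolist())
E
```

```text
[444.4 289.2  27.7] [[0.6, 0.3], [0.6, 0.5], [-0.1, 0.8], [-0.1, 1.2], [1.7, 0.7], [-0.7, -3.3], [-0.9, -3.1], [-0.4, 0.6], [0.2, -1.2], [-0.2, 2.1], [0.8, -0.7], [-1.7, -0.0]]
```

```bash
python3 -c "
from h import *
goto([443.5,289.5,100],117.5)"
```

```text
t 5.27 pos [442.9 290.2 205.7] f [-0.7 -0.1 -0.5] open 93.9 grip 0.0
turn [ 0.01  0.02 -0.39] shift now [ -0.2  -0.9 105.7] shift after turn [ -0.2  -0.8 105.7]
```

Lag has settled. Descend and grip (the handle is 44 mm wide).

```bash
python3 -m inch '[[0,-0.8,20,0,0,-0.4],[0,0,22,0,0,0],[0,0,22,0,0,0],[0,0,22,0,0,0],[0,0,19,0,0,0],[0,0,0,0,0,0],[0,0,0,0,0,0]]' 80 25 
python3 -m inch '[[0,0,0,0,0,0],[0,0,0,0,0,0],[0,0,0,0,0,0],[0,0,0,0,0,0],[0,0,0,0,0,0],[0,0,0,0,0,0],[0,0,0,0,0,0]]' 30 25
```

```text
time: 5.85
eef_pos: [443.0, 288.6, 99.7]
tcp_rot: [-0.001, -0.237, 0.971, -0.0]
contact_force: [0.6, -0.9, 0.9]
opening: 79.8
grasp_force: 0.0
time: 6.43
eef_pos: [444.5, 288.6, 101.0]
tcp_rot: [0.001, -0.237, 0.972, 0.0]
contact_force: [0.2, 1.0, 1.0]
opening: 44.0
grasp_force: 24.8
```

```bash
python3 -m inch '[[0,0,-15,0,0,0],[0,0,-35,0,0,0],[0,0,-40,0,0,0],[0,0,-40,0,0,5.7],[0,0,-20,0,0,5.8],[0,0,0,0,0,0],[0,0,0,0,0,0]]'
python3 -c "
from h import *
goto([564,-155,250],106)"
```

```text
time: 7.02
eef_pos: [444.6, 288.4, 250.8]
tcp_rot: [0.001, -0.139, 0.99, 0.0]
contact_force: [0.1, 0.7, -2.4]
opening: 44.0
grasp_force: 24.8
t 7.02 pos [444.6 288.4 250.8] f [ 0.1  0.7 -2.4] open 44.0 grip 24.8
turn [0.01 0.09 0.01] shift now [   7.5 -459.1    0.7] shift after turn [   7.4 -459.1    0.8]
```

```bash
python3 -m inch '[[0,-15,0,0,0,0],[0.5,-30,0,0,0,0],[0.5,-38,0,0,0,0],[0.5,-38,0,0,0,0],[0.5,-38,0,0,0,0],[0.5,-38,0,0,0,0],[0.5,-38,0,0,0,0],[0.5,-38,0,0,0,0],[0.5,-38,0,0,0,0],[0.5,-38,0,0,0,0]]' >/dev/null
python3 -m inch '[[0.5,-38,0,0,0,0],[0.5,-35,0,0,0,0],[1,-22,0,0,0,0],[1,-15,0,0,0,0],[0,0,0,0,0,0],[0,0,0,0,0,0],[0,0,0,0,0,0]]' 
python3 - <<'E'
from h import *
goto([564,-155,250],106)
acc={};pos=[]
for i in range(2):
  for c in("scene","top"):
    p=robot.get_image(c);cv2.imwrite(f'pics/{c}_{i}h.png',p['img'][:,:,::-1])
    for q in("hook_seat","hook_tip","notice_eye","notice"):
      for d in robot.place_of(q,p)[:1]: acc.setdefault((q,c),[]).append((np.round(d['location'],1).tolist(),round(d['conf'],2)))
    u,v=proj(p,[[595,-145,180]])[0].astype(int);print(c,u,v)
    if i==0: pos.append(cv2.resize(p['img'][v-50:v+50,u-40:u+40,::-1],None,fx=5,fy=5,interpolation=cv2.INTER_CUBIC))
for k,v in acc.items():print(k,v)
cv2.imwrite('pics/pair2.png',np.hstack(pos))
E
```

```text
time: 8.43
eef_pos: [562.0, -153.7, 249.3]
tcp_rot: [-0.001, -0.139, 0.99, 0.001]
contact_force: [0.9, -0.3, -0.9]
opening: 44.1
grasp_force: 24.9
t 8.43 pos [ 562.  -153.7  249.3] f [ 0.9 -0.3 -0.9] open 44.1 grip 24.9
turn [ 0.13 -0.09 -0.02] shift now [-1.5 -1.8 -0.8] shift after turn [-1.5 -1.8 -0.7]
scene 374 195
top 362 164
scene 374 195
top 362 164
('hook_seat', 'scene') [([639.1, -133.5, 202.1], 0.64), ([636.1, -134.7, 206.0], 0.97)]
('hook_tip', 'scene') [([595.0, -145.6, 217.7], 0.97), ([594.8, -149.9, 217.4], 0.56)]
('notice_eye', 'scene') [([560.5, -156.9, 269.7], 0.72), ([561.4, -158.2, 271.0], 0.87)]
('notice', 'scene') [([560.2, -147.9, 144.5], 0.58), ([561.3, -153.5, 147.9], 0.57)]
('hook_seat', 'top') [([638.2, -134.6, 200.7], 0.92), ([636.8, -132.3, 205.2], 0.78)]
('hook_tip', 'top') [([597.4, -146.8, 218.6], 0.96), ([640.7, 262.9, 1.1], 0.6)]
('notice_eye', 'top') [([560.7, -156.2, 270.9], 0.53), ([563.8, -155.6, 273.0], 0.55)]
('notice', 'top') [([595.1, 4.4, 40.3], 0.56), ([564.6, -155.9, 147.4], 0.72)]
```

View pics/pair2.png

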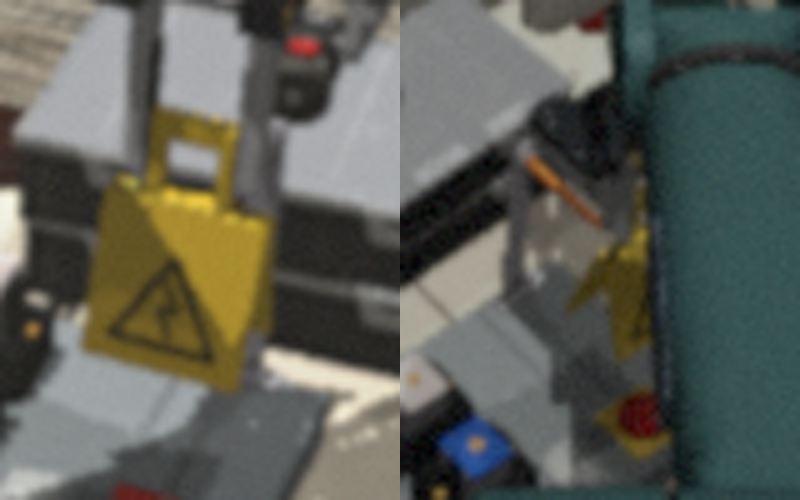

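```bash
python3 - <<'E'
from h import *
S=robot.get_image("scene");T=robot.get_image("top")
for n,P in(("posttop",[686,-119,208]),("gripbody",[562,-154,350]),("seat",[638,-133,203])):print(n,proj(S,P).round(),proj(T,P).round())
E
python3 -m inch '[[0,0,12,0,0,0],[0,0,20,0,0,0],[0,0,19,0,0,0],[0,0,0,0,0,0],[0,0,0,0,0,0],[0,0,0,0,0,0]]'
```

```text
posttop [[386. 169.]] [[346. 143.]]
gripbody [[375. 143.]] [[373. 138.]]
seat [[381. 180.]] [[355. 152.]]
time: 10.03
eef_pos: [562.8, -155.3, 200.0]
tcp_rot: [0.0, -0.138, 0.99, -0.0]
contact_force: [0.0, 0.3, -1.5]
opening: 44.2
grasp_force: 24.9
```

```bash
python3 -m inch '[[-8,0,0,0,0,0],[-10,0,0,0,0,0],[-10,0,0,0,0,0],[-10,0,0,0,0,0],[-8,0,0,0,0,0],[0,0,0,0,0,0]]' | grep -E "eef|contact"
python3 -m inch '[[-8,0,0,0,0,0],[-10,0,0,0,0,0],[-8,0,0,0,0,0],[-4,0,0,0,0,0],[0,0,0,0,0,0],[0,0,0,0,0,0]]'
python3 - <<'E'
from h import *
pos=[]
for c in("scene","top"):
    p=robot.get_image(c)
    for q in("hook_seat","notice_eye","notice"):print(c,q,[(np.round(d['location'],1),round(d['conf'],2)) for d in robot.place_of(q,p)[:1]])
    u,v=proj(p,[[625,-138,180]])[0].astype(int)
    pos.append(cv2.resize(p['img'][v-50:v+50,u-40:u+40,::-1],None,fx=5,fy=5,interpolation=cv2.INTER_CUBIC))
cv2.imwrite('pics/pair3.png',np.hstack(pos))
E
```

```text
eef_pos: [608.6, -141.8, 198.9]
contact_force: [-0.3, -0.2, -1.5]
time: 11.03
eef_pos: [635.7, -134.3, 199.2]
tcp_rot: [-0.0, -0.138, 0.99, 0.0]
contact_force: [0.2, 0.1, -2.2]
opening: 44.1
grasp_force: 24.9
scene hook_seat [(array([ 634.5, -133.2,  203.1]), 0.72)]
scene notice_eye []
scene notice [(array([ 633.2, -135.9,   95.1]), 0.89)]
top hook_seat [(array([ 638.5, -134.5,  202.6]), 0.78)]
top notice_eye [(array([ 635.5, -133.4,  218.7]), 0.75)]
top notice [(array([ 637.4, -132.9,   96. ]), 0.89)]
```

View pics/pair3.png

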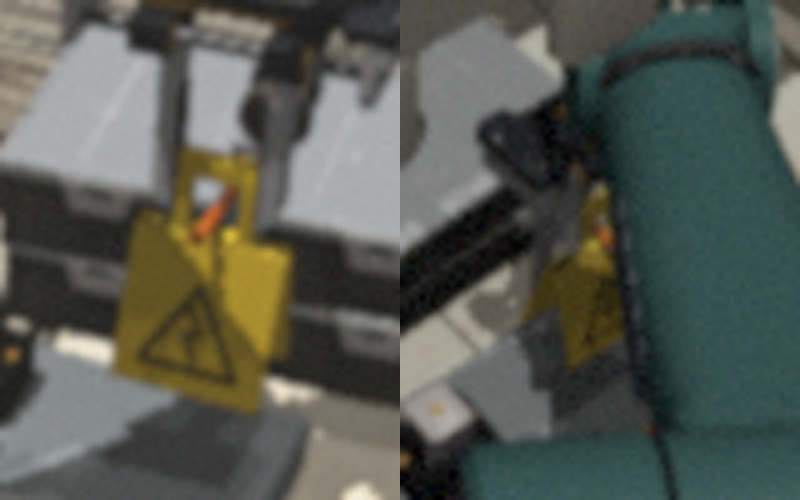

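The orange hook now sticks out through the handle opening at scene crop (215,210), so I can lower gently.

```bash
python3 -m inch '[[0,0,5,0,0,0],[0,0,5,0,0,0],[0,0,3,0,0,0],[0,0,0,0,0,0],[0,0,0,0,0,0]]'
python3 -m inch '[[0,0,1,0,0,0],[0,0,1,0,0,0],[0,0,0,0,0,0],[0,0,0,0,0,0]]'
```

```text
time: 11.85
eef_pos: [635.3, -134.3, 185.7]
tcp_rot: [-0.001, -0.138, 0.99, 0.0]
contact_force: [0.8, 1.2, -1.7]
opening: 43.8
grasp_force: 24.9
time: 12.18
eef_pos: [635.7, -134.4, 184.6]
tcp_rot: [0.0, -0.138, 0.99, -0.0]
contact_force: [0.1, 0.6, -2.5]
opening: 43.7
grasp_force: 24.9
```

```bash
python3 -m inch '[[0,0,0.7,0,0,0],[0,0,0.7,0,0,0],[0,0,0,0,0,0],[0,0,0,0,0,0]]'|grep -E "eef|contact"
python3 -m inch '[[0,0,0.5,0,0,0],[0,0,0.5,0,0,0],[0,0,0,0,0,0],[0,0,0,0,0,0]]'|grep -E "eef|contact"
```

```text
eef_pos: [635.7, -134.4, 183.1]
contact_force: [-0.6, -0.4, -2.5]
eef_pos: [635.7, -134.4, 182.9]
contact_force: [-1.7, 0.9, 1.9]
```

```bash
python3 -m inch '[[0,0,0,0,0,0],[0,0,0,0,0,0],[0,0,0,0,0,0],[0,0,0,0,0,0],[0,0,0,0,0,0],[0,0,0,0,0,0]]' 76
python3 -m inch '[[0,0,-8,0,0,0],[0,0,-15,0,0,0],[0,0,-25,0,0,0],[0,0,-30,0,0,0],[0,0,-20,0,0,0],[0,0,0,0,0,0],[0,0,0,0,0,0],[0,0,0,0,0,0],[0,0,0,0,0,0]]'
python3 - <<'E'
from h import *
pos=[];acc={}
for i in range(3):
  for c in("scene","top"):
    p=robot.get_image(c)
    for q in("hook_seat","notice_eye","notice","carrier_blue","carrier_white","carrier_blue_left_pad","carrier_blue_right_pad","fusebox"):
      for d in robot.place_of(q,p)[:1]: acc.setdefault(q,[]).append((np.round(d['location'],1).tolist(),round(d['conf'],2)))
    if i==0:
      for P in([625,-138,180],[540,-10,90]):
        if c=="top" and P[2]==180: continue
        u,v=proj(p,[P])[0].astype(int)
        pos.append(cv2.resize(p['img'][v-40:v+50,u-25:u+25,::-1],None,fx=5,fy=5,interpolation=cv2.INTER_CUBIC))
for k,v in acc.items():print(k,v)
cv2.imwrite('pics/pair4.png',np.hstack(pos))
E
```

```text
time: 13.35
eef_pos: [635.7, -134.4, 181.9]
tcp_rot: [-0.0, -0.138, 0.99, 0.0]
contact_force: [0.3, 0.8, -0.2]
opening: 75.6
grasp_force: 0.0
time: 14.1
eef_pos: [635.0, -134.2, 277.4]
tcp_rot: [-0.002, -0.138, 0.99, 0.001]
contact_force: [-1.4, 0.4, -0.3]
opening: 76.0
grasp_force: 0.0
hook_seat [([637.0, -135.3, 204.6], 0.82), ([637.8, -133.4, 201.3], 0.57), ([634.9, -134.5, 203.7], 0.64), ([640.2, -133.5, 202.8], 0.84), ([595.6, 5.2, 38.3], 0.63), ([635.9, -134.4, 200.8], 0.67)]
notice_eye [([635.2, -140.5, 203.7], 0.8), ([635.1, -132.5, 203.5], 0.73), ([635.5, -135.6, 202.6], 0.79), ([633.6, -133.8, 202.2], 0.97), ([635.6, -137.4, 200.6], 0.81), ([637.2, -132.6, 205.1], 0.94)]
notice [([634.6, -135.8, 80.0], 0.96), ([640.3, -137.5, 80.9], 0.67), ([635.2, -136.7, 80.5], 0.95), ([638.2, -138.1, 79.9], 0.69), ([632.5, -132.9, 79.0], 0.73), ([638.1, -139.8, 82.3], 0.88)]
carrier_blue [([520.4, -16.8, 43.3], 0.83), ([520.4, -14.6, 44.6], 0.72), ([613.0, -403.3, 2.1], 0.71), ([598.4, -142.3, 214.1], 0.38)]
carrier_white [([591.2, 6.4, 43.2], 0.68), ([595.4, 3.5, 38.3], 0.65), ([592.2, 7.2, 39.5], 0.82), ([595.8, 2.6, 36.9], 0.65), ([591.7, 5.7, 42.2], 0.62), ([592.6, 2.7, 37.7], 0.43)]
carrier_blue_right_pad [([571.6, -60.8, -1.1], 0.28), ([531.4, -43.2, 84.6], 0.43), ([535.5, -41.8, 85.6], 0.4)]
fusebox [([570.4, -61.7, 0.7], 0.91), ([571.3, -61.9, -0.1], 0.74), ([597.6, -145.9, 216.8], 0.38), ([572.3, -65.0, 1.3], 0.97), ([576.7, -64.8, -0.3], 0.83)]
carrier_blue_left_pad [([612.5, -404.3, 3.2], 0.56)]
```

View pics/pair4.png

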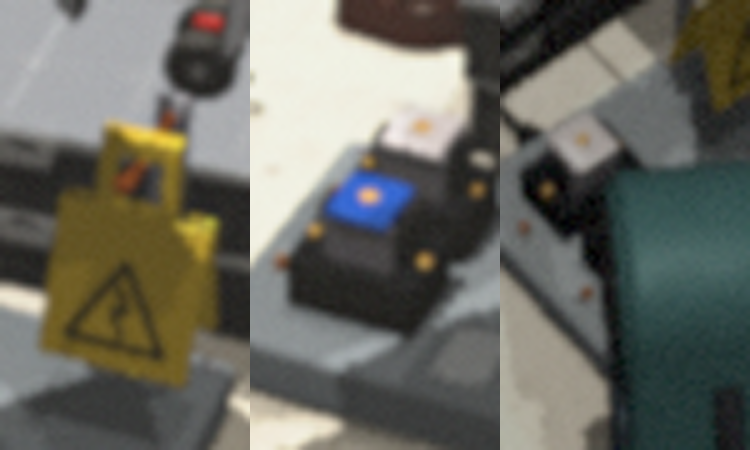

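The sign hangs with the hook through its handle, let go. The blue cap, with its centre dot, is at crop (368,195). Next I pin the carrier from the cap dots at z = 108.

```bash
python3 - <<'E'
from h import *
def ray(p,uv,z):
    T=p['T'];d=T[:3,:3]@np.array([(uv[0]-p['cx'])/p['fx'],-(uv[1]-p['cy'])/p['fy'],-1]);o=T[:3,3];return (o+d*(z-o[2])/d[2])
S=robot.get_image("scene");T=robot.get_image("top")
u0=proj(S,[[540,-10,90]])[0].astype(int)-[25,40]
for n,c in(("blue",(118,195)),("white",(171,127))):print(n,'dot',ray(S,(np.array(c)+.5)/5-.5+u0,108).round(1))
for n,p,im in(("scene",S,S['img']),("top0",T,cv2.imread('pics/top0.png')[:,:,::-1])):
    u,v=proj(p,[[522,-15,108]])[0].astype(int);x,y=u-15,v-15
    b=cv2.resize(np.ascontiguousarray(im[y:y+30,x:x+30]),None,fx=8,fy=8,interpolation=cv2.INTER_CUBIC)
    h=cv2.cvtColor(b,cv2.COLOR_RGB2HSV);m=((h[...,0]>100)&(h[...,0]<125)&(h[...,1]>140)&(h[...,2]>90)).astype(np.uint8)
    k=cv2.connectedComponentsWithStats(cv2.morphologyEx(m,cv2.MORPH_CLOSE,np.ones((25,25))));i=1+k[2][1:,4].argmax()
    cs=cv2.convexHull(np.argwhere(k[1]==i)[:,::-1].astype(np.int32))
    M=cv2.moments(cs);uv=(np.array([M['m10'],M['m01']])/M['m00']+.5)/8-.5+[x,y]
    w=np.array([ray(p,(q[0]+.5)/8-.5+[x,y],108)[:2] for q in cs],np.float32)
    print(n,'cap centroid',ray(p,uv,108).round(1),cv2.minAreaRect(w))
goto([522,-15.5,200],106)
E
```

```text
blue dot [525.  -14.9 108. ]
white dot [593.4   3.7 108. ]
scene cap centroid [521.8 -18.7 108. ] ((522.1560668945312, -19.0109920501709), (45.7490119934082, 38.69195556640625), 10.560705184936523)
top0 cap centroid [522.  -13.8 108. ] ((522.4100952148438, -14.52547836303711), (43.127742767333984, 39.78672409057617), 16.440858840942383)
t 16.9 pos [ 635.7 -134.4  280.1] f [ 0.6  0.6 -0. ] open 76.0 grip 0.0
turn [ 0.    0.01 -0.13] shift now [ 76.8 145.4  80.1] shift after turn [ 76.5 145.6  80.1]
```

```bash
python3 -m inch '[[8,15,0,0,0,0],[15,29,0,0,0,0],[16,30,0,0,0,0],[15,29,0,0,0,0],[14,26,0,0,0,0],[8.5,16.5,0,0,0,-0.1],[0,0,0,0,0,0],[0,0,0,0,0,0],[0,0,0,0,0,0]]' >/dev/null
python3 -m inch '[[0,0,20,0,0,0],[0,0,35,0,0,0],[0,0,35,0,0,0],[0,0,30,0,0,0],[0,0,20,0,0,0],[0,0,0,0,0,0],[0,0,0,0,0,0],[0,0,0,0,0,0]]' >/dev/null
python3 - <<'E'
from h import *
goto([522.5,-15.5,79],106)
pos=[]
for c in("scene","top"):
    p=robot.get_image(c)
    u,v=proj(p,[[525,-15,110]])[0].astype(int)
    pos.append(cv2.resize(p['img'][v-40:v+40,u-40:u+40,::-1],None,fx=5,fy=5,interpolation=cv2.INTER_CUBIC))
cv2.imwrite('pics/pair5.png',np.hstack(pos))
E
```

```text
t 18.32 pos [523.7 -16.1 141.5] f [-0.5 -0.1  0.8] open 75.8 grip 0.0
turn [-0.06  0.12 -0.08] shift now [ 1.1  1.  62.5] shift after turn [ 0.9  0.9 62.5]
```

View pics/pair5.png

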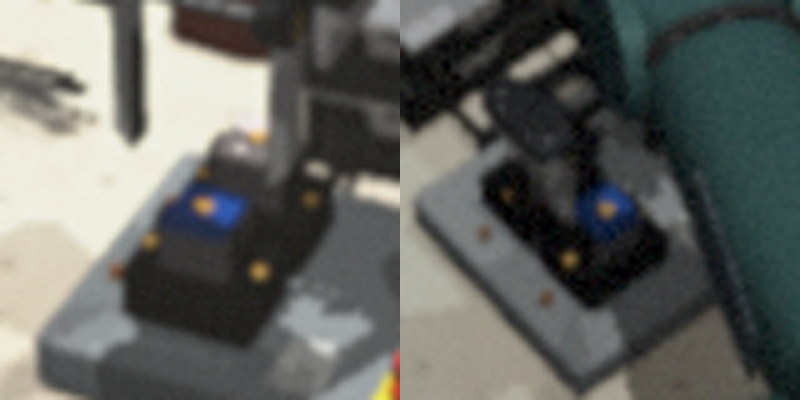

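The blue cap lies between the two fingers in both views. Descend, watching the force.

```bash
python3 -m inch '[[0.8,0.8,15,0,0,0],[0,0,18,0,0,0],[0,0,15,0,0,0],[0,0,9,0,0,0],[0,0,5,0,0,0],[0,0,0,0,0,0],[0,0,0,0,0,0]]'|grep -E "eef|contact|opening"
python3 -m inch '[[0,0,0,0,0,0],[0,0,0,0,0,0],[0,0,0,0,0,0],[0,0,0,0,0,0],[0,0,0,0,0,0],[0,0,0,0,0,0]]' 30 24
python3 -c "
from h import *
goto([522.5,-15.5,79],106)
o=robot.observe();q=np.array(o['tcp_rot']);print(Ro.from_quat(q[[1,2,3,0]]).as_matrix().T@o['contact_force'])"
```

```text
eef_pos: [522.0, -14.9, 79.1]
contact_force: [-0.7, 0.1, -0.3]
opening: 75.7
time: 19.5
eef_pos: [521.8, -14.9, 78.9]
tcp_rot: [0.001, -0.139, 0.99, -0.0]
contact_force: [0.3, -0.1, 4.6]
opening: 39.4
grasp_force: 8.9
t 19.5 pos [521.8 -14.9  78.9] f [ 0.3 -0.1  4.6] open 39.4 grip 8.9
turn [-0.03  0.07 -0.03] shift now [-0.5 -0.8 -0.1] shift after turn [-0.5 -0.8 -0.1]
[-0.26374477 -0.13447114 -4.58050888]
```

```bash
python3 -m inch '[[0,0,0,0,0,0],[0,0,0,0,0,0],[0,0,0,0,0,0],[0,0,0,0,0,0]]' 
python3 -m inch '[[0,0,-3,0,0,0],[0,0,-5,0,0,0],[0,0,-6,0,0,0],[0,0,-6,0,0,0],[0,0,0,0,0,0]]'
```

```text
time: 19.83
eef_pos: [522.1, -15.0, 79.2]
tcp_rot: [0.001, -0.139, 0.99, -0.0]
contact_force: [-0.1, 0.1, 4.7]
opening: 38.2
grasp_force: 24.7
time: 20.25
eef_pos: [521.7, -14.7, 99.4]
tcp_rot: [0.001, -0.139, 0.99, 0.0]
contact_force: [0.4, 0.3, -1.1]
opening: 37.8
grasp_force: 24.7
```

```bash
python3 -m inch '[[0,0,-8,0,0,0],[0,0,-12,0,0,0],[0,0,-12,0,0,0],[0,0,-10,0,0,0],[0,0,0,0,0,0],[0,0,0,0,0,0]]'
python3 - <<'E'
from h import *
pos=[]
for c in("scene","top"):
    p=robot.get_image(c)
    for q in("carrier_blue","carrier_white","carrier_blue_left_pad","carrier_blue_right_pad"):print(c,q,[(np.round(d['location'],1),round(d['conf'],2)) for d in robot.place_of(q,p)[:2]])
    u,v=proj(p,[[525,-15,130]])[0].astype(int)
    pos.append(cv2.resize(p['img'][v-40:v+40,u-40:u+40,::-1],None,fx=5,fy=5,interpolation=cv2.INTER_CUBIC))
cv2.imwrite('pics/pair6.png',np.hstack(pos))
E
```

```text
time: 20.75
eef_pos: [521.9, -14.8, 141.6]
tcp_rot: [0.001, -0.139, 0.99, -0.0]
contact_force: [-1.0, -1.2, -1.9]
opening: 37.7
grasp_force: 24.6
scene carrier_blue [(array([520.4, -13.8, 108.8]), 0.87)]
scene carrier_white [(array([595.1,   4.6,  40.7]), 0.49)]
scene carrier_blue_left_pad []
scene carrier_blue_right_pad []
top carrier_blue [(array([522.1, -13.4,  98.5]), 0.75)]
top carrier_white [(array([593.7,   2.6,  37.6]), 0.56)]
top carrier_blue_left_pad []
top carrier_blue_right_pad []
```

View pics/pair6.png

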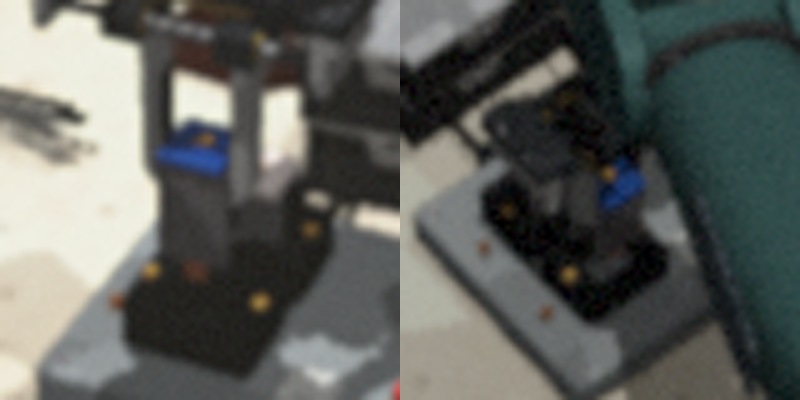

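The blue carrier has left its base and is held upright; the base is open and the white one is still seated. Raise further and check everything.

```bash
python3 -m inch '[[0,0,-6,0,0,0],[0,0,-12,0,0,0],[0,0,-14,0,0,0],[0,0,-12,0,0,0],[0,0,-6,0,0,0],[0,0,0,0,0,0],[0,0,0,0,0,0],[0,0,0,0,0,0],[0,0,0,0,0,0],[0,0,0,0,0,0]]'
python3 - <<'E'
from h import *
for c in("scene","top"):
    p=robot.get_image(c)
    for q in("carrier_blue","carrier_white","notice_eye","notice"):print(c,q,[(np.round(d['location'],1),round(d['conf'],2)) for d in robot.place_of(q,p)[:1]])
    if c=="scene":
        cv2.imwrite('pics/end.png',cv2.resize(p['img'][100:280,240:440,::-1],None,fx=3,fy=3))
E
```

```text
time: 22.08
eef_pos: [520.8, -14.7, 189.1]
tcp_rot: [-0.001, -0.139, 0.99, 0.0]
contact_force: [0.0, 0.1, -1.9]
opening: 38.1
grasp_force: 24.6
scene carrier_blue [(array([521.1, -16.1, 155.9]), 0.92)]
scene carrier_white [(array([592.8,   4.8,  39.9]), 0.79)]
scene notice_eye [(array([ 636.6, -139.1,  203.5]), 0.73)]
scene notice [(array([ 635.4, -136. ,   80.3]), 0.95)]
top carrier_blue [(array([525.2, -15. , 148.4]), 0.55)]
top carrier_white [(array([594.2,   1.5,  39.9]), 0.58)]
top notice_eye []
top notice []
```

View pics/end.png

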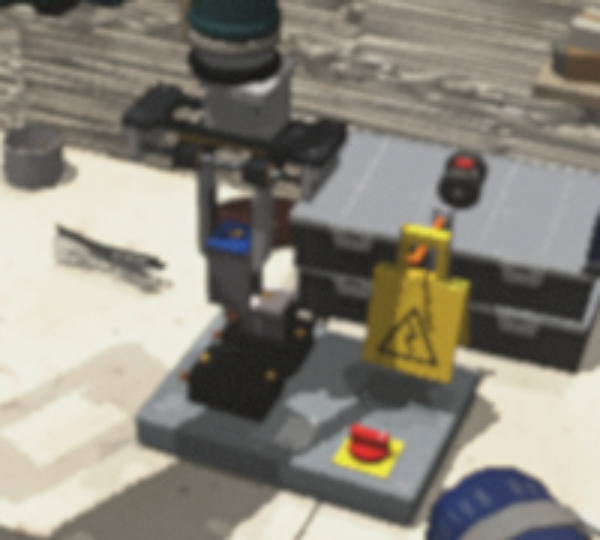

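The carrier is held upright at about 150 mm, the sign is on its hook, and the white carrier is seated. Handing in.

```bash
python3 -c "
from cell import robot
print(robot.close_job())"
```

```text
the job is handed in; nothing more can be done
None
```

The job is handed in, though the judge gave no verdict: the sign hangs on the hook, let go, the blue carrier is held still and upright by its pinched catches about 150 mm above the bench, and the white carrier is still seated.

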